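# Return the diamond bit to its own hole in the drilled marble rack

### The arm

A 6-joint arm with a two-finger parallel gripper is mounted at the origin on the work surface. World frame = base frame: x ahead of the robot, y to its left, z up, the work surface at z = 0. Lengths are in m, angles in rad, forces in N, time in s.
With the tool pointing down it reaches from about 0.3 to 0.85 m from the base axis. Payload 4.2 kg.
Tool frame: the origin (TCP) lies midway between the tips of the shut fingers; the grasp point (between the pads) lies 19 mm behind it; z points along the fingers, y is the line along which they close (so a half turn about z gives the same grasp; the last joint's range is limited). The gripper opens to 91 mm and grips with 3 to 60 N. Pads are 32 mm wide; open, the fingers measure 118 mm over their backs; the gripper's body (76 mm by 178 mm) begins 60 mm behind the grasp point.
Start: joints at [-1.301, 0.32, 1.565, -0, 1.257, -0.02], TCP at [0.164, -0.551, 0.214] pointing down, gripper open.
Joint ranges: [-3.11, 3.11], [-0.84, 2.01], [0.21, 2.61], [-1.34, 4.49], [0.05, 2.63], [-2.56, 2.56]. Speed limits (rad/s): [2.57, 2.57, 3.14, 3.14, 3.14, 3.14].

### API

Orientations are given as [roll, pitch, yaw] about the fixed x, y, z axes, in that order (R = Rz(yaw) Ry(pitch) Rx(roll)).
In Python, from cell import arm gives the robot as it stands. The module is installed in compiled form; this text tells all that it offers.
- The arm moves only by the tool arm_command, never from a script. Its argument "commands" is a list of rows, each an object with "dp": the shift along the tool's x, y, z in m, a list of three; "twist": the turn about the tool's z in rad; "claw": the finger opening in m, from 0 to 0.0912. In form: [{"dp": [tx, ty, tz], "twist": twist, "claw": claw}, ...]. A call has 1 to 5 rows; each row is the pose to reach, as a shift and turn from the pose commanded when the call began, along the tool's axes at that moment; what a row does not reach only later rows make up. A row lasts 1/8 s, in which the tool goes at most 62.5 mm and 10.7 degrees, less where a joint would pass 70% of its speed; a pose out of reach is approached as far as the arm can. A call with a gripper value outside its range is refused whole. The fingers move at their own pace and stop on an object; "squeeze" is the grip in N (left out, the last holds). Time passes only in rows, so rows that repeat a pose let the fingers close. It gives the time, the measured TCP pose, the force, the opening and the grip force at its end, in the units of the state.
- arm.state(): the state, without advancing time (a new reading comes with each control period).
- arm.read_camera(name): name is "side" or "top" or "wrist"; returns a dict with "image" (480x640x3 uint8, blue, green, red), "z_map" (480x640 float32, m along the optical axis (not along the pixel's ray), 0 where there is no reading), "fov_y" (degrees; the focal length in pixels is half the picture's height over the tangent of half this angle, whatever the lens; pixels are square), "cx", "cy" (the principal point, pixels), "distortion" ([k1, k2, p1, p2, k3] as OpenCV has them; the pictures are not rectified), "position" and "orientation" of the camera in the world; the wrist camera has in their place "hand_eye" (4x4, takes a point from camera to tool coordinates, whose origin is the TCP and whose axes are the flange's). Camera axes: x right, y down, z forward; pixel columns grow to the right and rows downward; lengths in m; the calibration is good to about 2 mm. A picture is of the moment at which its call begins: read the wrist's pose just before it.
- arm.hand_in(): hands the job in; it is judged then, once.
The state is a dict: "time_s": time; "joints": joint angles; "qvel": joint speeds; "tau": joint torques, N m; "tool_pos": TCP position; "tcp_rot": TCP orientation; "force": force on the tool from outside, world axes, zero at the start; "moment": the same for the moment, N m; "grip_width": finger opening in m; "gripper_force": force on a finger pad.
Only numpy, scipy, OpenCV 4.12 (cv2) and the standard library are available. Lean on these libraries where they do the work, as an engineer would, in place of code of your own. Each camera call takes 0.05 s, during which the arm holds its last target. There are 200 camera calls.

### The job

Take the diamond bit that stands in the green puck and put it away in the rack, in the one hole of the graded row that matches its shank, fully home with its head down on the marble, then let go. The drilled marble strip has been shifted somewhere along its blue tray, so find the hole by feel and lower the bit gently: the marble chips if the rack is struck or pressed with more than about 40 N. Leave the other two bits, the spray can and the wooden block where they stand.

Things in the scene. Friction and masses are not known exactly. Their poses are not given: they have to be found in the camera images.
- rack: Blue steel tray, 96 x 312 mm, rim 30 mm high, end walls 6 mm, fixed to the table. In it a white marble strip, 80 (x) x 262 (y) x 60 mm, its top 65 mm above the table, has a row of 5 round upright holes 46 mm apart along y, 50 mm deep, growing from -y to +y. The gap between the strip and the tray's -y end wall is 5 to 33 mm, in no pose; the strip stays put. Origin: centre of the tray's underside, z up
- place16 (a point): Mark on the rack, level with the marble's top (65 mm above the table), where the centre of the hole for a 16 mm shank (18 mm wide, 50 mm deep, sharp mouth) would be if the strip were pushed against the tray's -y end wall; axes as the rack's. The real hole lies 5 to 33 mm from it along the rack's +y, all five shifted alike
- place20 (a point): Mark on the rack, level with the marble's top (65 mm above the table), where the centre of the hole for a 20 mm shank (22 mm wide, 50 mm deep, sharp mouth) would be if the strip were pushed against the tray's -y end wall; axes as the rack's. The real hole lies 5 to 33 mm from it along the rack's +y, all five shifted alike
- place24 (a point): Mark on the rack, level with the marble's top (65 mm above the table), where the centre of the hole for a 24 mm shank (26 mm wide, 50 mm deep, sharp mouth) would be if the strip were pushed against the tray's -y end wall; axes as the rack's. The real hole lies 5 to 33 mm from it along the rack's +y, all five shifted alike
- place28 (a point): Mark on the rack, level with the marble's top (65 mm above the table), where the centre of the hole for a 28 mm shank (30 mm wide, 50 mm deep, sharp mouth) would be if the strip were pushed against the tray's -y end wall; axes as the rack's. The real hole lies 5 to 33 mm from it along the rack's +y, all five shifted alike
- place32 (a point): Mark on the rack, level with the marble's top (65 mm above the table), where the centre of the hole for a 32 mm shank (34 mm wide, 50 mm deep, sharp mouth) would be if the strip were pushed against the tray's -y end wall; axes as the rack's. The real hole lies 5 to 33 mm from it along the rack's +y, all five shifted alike
- green_puck: Green square puck, 64 x 64 mm, 14 mm high, fixed to the table, with a round well 34 mm wide and 8 mm deep (its floor 6 mm above the table) in which the bit to put away stands. Origin: centre of its underside
- bit20_head (a point): Diamond bit with 20 mm shank: centre of its head, a dark upright cylinder 40 mm across, 44 mm high, with brass bands; below it a steel shank 20 mm across, 45 mm long, foot bevelled 1.5 mm. This point is 67 mm above the foot, 22 mm above the head's underside. About 0.22 kg. It stands in the green puck or one of two dark grey pucks like it, changing from run to run
- bit20_foot (a point): Centre of the foot (lower end of the shank) of the bit with the 20 mm shank; z runs up the bit
- bit20: The whole bit with the 20 mm shank; origin at the centre of its foot
- bit24_head (a point): Diamond bit with 24 mm shank: centre of its head, a dark upright cylinder 40 mm across, 44 mm high, with brass bands; below it a steel shank 24 mm across, 45 mm long, foot bevelled 1.5 mm. This point is 67 mm above the foot, 22 mm above the head's underside. About 0.22 kg. It stands in the green puck or one of two dark grey pucks like it, changing from run to run
- bit24_foot (a point): Centre of the foot (lower end of the shank) of the bit with the 24 mm shank; z runs up the bit
- bit24: The whole bit with the 24 mm shank; origin at the centre of its foot
- bit28_head (a point): Diamond bit with 28 mm shank: centre of its head, a dark upright cylinder 40 mm across, 44 mm high, with brass bands; below it a steel shank 28 mm across, 45 mm long, foot bevelled 1.5 mm. This point is 67 mm above the foot, 22 mm above the head's underside. About 0.22 kg. It stands in the green puck or one of two dark grey pucks like it, changing from run to run
- bit28_foot (a point): Centre of the foot (lower end of the shank) of the bit with the 28 mm shank; z runs up the bit
- bit28: The whole bit with the 28 mm shank; origin at the centre of its foot
- spray_can: Bystander: upright spray can with a blue label, 66 mm across, 200 mm high; origin at the centre of its underside
- rub_block: Bystander: wooden rubbing block, 90 x 55 x 40 mm; origin at the centre of its underside
There are look-alikes about, which are no part of the job. Leave any pink or red look-alike of the bit24 alone.

How it is judged:
At the end, for the whole second after the job is handed in: The bit from the green puck is in its own hole: foot 2 to 38 mm along +y from its mark, under 8 mm across, at most 23.5 mm above the tray's underside (fully home: 20), upright within 0.06 rad, at rest. The other bits are moved under 25 mm and stand over 70 mm from the green puck (((y of bit20_foot in the frame of place20 between 0.002 and 0.038 m and x of bit20_foot in the frame of place20 between -0.008 and 0.008 m and z of bit20_foot in the frame of rack below 0.0235 m and angle between bit20_head's own z axis and vertical below 0.06 rad and linear speed of bit20 below 0.02 m/s and horizontal distance between each of bit24_head, bit28_head and green_puck above 0.07 m and distance of each of bit24_head, bit28_head from where it was at the start of the episode below 0.025 m) or (y of bit24_foot in the frame of place24 between 0.002 and 0.038 m and x of bit24_foot in the frame of place24 between -0.008 and 0.008 m and z of bit24_foot in the frame of rack below 0.0235 m and angle between bit24_head's own z axis and vertical below 0.06 rad and linear speed of bit24 below 0.02 m/s and horizontal distance between each of bit20_head, bit28_head and green_puck above 0.07 m and distance of each of bit20_head, bit28_head from where it was at the start of the episode below 0.025 m) or (y of bit28_foot in the frame of place28 between 0.002 and 0.038 m and x of bit28_foot in the frame of place28 between -0.008 and 0.008 m and z of bit28_foot in the frame of rack below 0.0235 m and angle between bit28_head's own z axis and vertical below 0.06 rad and linear speed of bit28 below 0.02 m/s and horizontal distance between each of bit20_head, bit24_head and green_puck above 0.07 m and distance of each of bit20_head, bit24_head from where it was at the start of the episode below 0.025 m))); the robot touches nothing.
It fails at once if the rack is loaded with more than 40 N (contact force between rack and anything else above 40 N).
It fails at once if a bit other than the one in the green puck is moved more than 25 mm (distance of each of bit20_head, bit24_head from where it was at the start of the episode above 0.025 m or distance of each of bit20_head, bit28_head from where it was at the start of the episode above 0.025 m or distance of each of bit24_head, bit28_head from where it was at the start of the episode above 0.025 m).
It fails at once if the spray can is moved more than 25 mm (distance of spray_can from where it was at the start of the episode above 0.025 m).
It fails at once if the wooden block is moved more than 25 mm (distance of rub_block from where it was at the start of the episode above 0.025 m).
It also fails if it takes over 58 s, if anything falls off the work surface, if the arm or the gripper's body presses on something with over 40 N, if the wrist force passes 120 N, or if a joint passes its speed limit or range.

## Working session

There is one attempt and no reset: what is moved stays moved. The work goes in short steps, Python scripts to look and compute and a tool call to move; the robot and the scene stay as the last step left them, time stands still between calls to the robot, and variables do not carry over. Pictures are saved under pics/ and viewed, at most 10 in all, crops included, and the job is handed in when it is done.

Besides the shell and the picture viewer there is one more tool, called after "Request:" as name(argument=value, ...) on one line, values as JSON. arm_command: Moves the arm, as the interface text tells. Its arguments: {"type":"object","properties":{"commands":{"type":"array","items":{"type":"object","properties":{"dp":{"type":"array","items":{"type":"number"}},"twist":{"type":"number"},"claw":{"type":"number"}}}},"squeeze":{"type":"number"}},"required":["commands"]}

```bash
mkdir -p pics; cat > h.py <<'E'
import numpy as np,cv2
from cell import arm
from scipy.spatial.transform import Rotation as R
def cam(n):
    s=arm.state(); c=arm.read_camera(n)
    f=240/np.tan(np.radians(c["fov_y"])/2)
    c["K"]=np.array([[f,0,c["cx"]],[0,f,c["cy"]],[0,0,1]]); c["D"]=np.array(c["distortion"],float)
    if n=="wrist":
        T=np.eye(4);T[:3,:3]=R.from_euler("xyz",s["tcp_rot"]).as_matrix();T[:3,3]=s["tool_pos"]
        T=T@np.array(c["hand_eye"])
    else:
        T=np.eye(4);o=np.array(c["orientation"]);T[:3,:3]=o if o.shape==(3,3) else R.from_euler("xyz",o).as_matrix();T[:3,3]=c["position"]
    c["T"]=T; return c
def ray(c,uv):
    p=cv2.undistortPoints(np.array(uv,float).reshape(-1,1,2),c["K"],c["D"]).reshape(-1,2)
    return np.c_[p,np.ones(len(p))]@c["T"][:3,:3].T
def onplane(c,uv,z):
    d=ray(c,uv);o=c["T"][:3,3];return o+d*((z-o[2])/d[:,2])[:,None]
def depth(c,uv):
    uv=np.array(uv,float).reshape(-1,2);z=np.array([c["z_map"][int(v),int(u)] for u,v in uv])
    return c["T"][:3,3]+ray(c,uv)*z[:,None]
E
python3 - <<'E'
from h import *
print(arm.state())
for n in("top","side","wrist"):
    c=cam(n);cv2.imwrite(f"pics/{n}0.png",c["image"]);print(n,c["T"].round(3).tolist(),c["fov_y"],c["distortion"])
E
```

```text
{'time_s': 0.0, 'joints': array([-1.30104190e+00,  3.20274116e-01,  1.56567892e+00,  9.76185527e-06,
        1.25742859e+00, -2.00106305e-02]), 'qvel': array([-0.00311968, -0.00048865,  0.00061932, -0.00114066, -0.00065076,
        0.00063414]), 'tau': array([-2.44888957e-03, -4.12459767e+01, -2.31972009e+01,  7.26746977e-02,
        4.56955098e-02, -1.48418130e-04]), 'tool_pos': array([ 0.1641523 , -0.55052806,  0.21313056]), 'tcp_rot': array([-3.13980423e+00, -4.50752279e-05,  2.89762001e-01]), 'force': array([ 0.50964893, -0.59970167, -0.61566658]), 'moment': array([-0.01489697,  0.02995035,  0.00337641]), 'gripper_force': 0.0, 'grip_width': 0.09116767088383192}
top [[-0.014, -0.995, 0.096, 0.417], [-1.0, 0.014, 0.0, 0.012], [-0.001, -0.096, -0.995, 1.339], [0.0, 0.0, 0.0, 1.0]] 44.60209772914728 [-0.09681061  0.          0.          0.          0.        ]
side [[0.975, -0.162, 0.154, 0.387], [-0.223, -0.761, 0.61, -0.538], [0.018, -0.629, -0.778, 0.762], [0.0, 0.0, 0.0, 1.0]] 55.69308634370181 [0.03686774 0.         0.         0.         0.        ]
wrist [[0.286, -0.931, -0.225, 0.228], [-0.958, -0.279, -0.065, -0.531], [-0.002, 0.234, -0.972, 0.385], [0.0, 0.0, 0.0, 1.0]] 65.62467778335295 [-0.04048534  0.          0.          0.          0.        ]
```

View pics/top0.png

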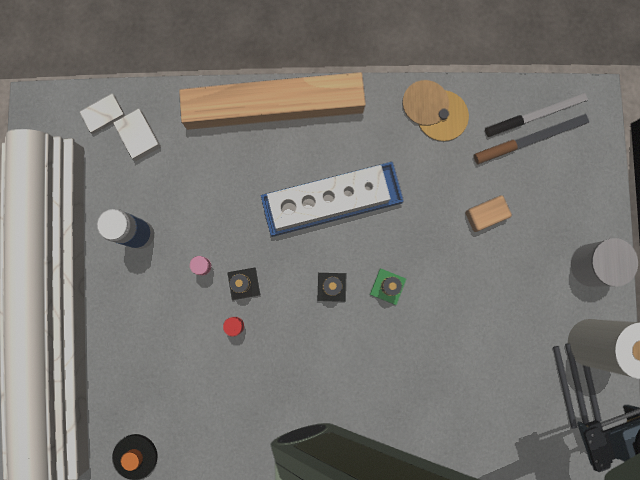

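View pics/side0.png

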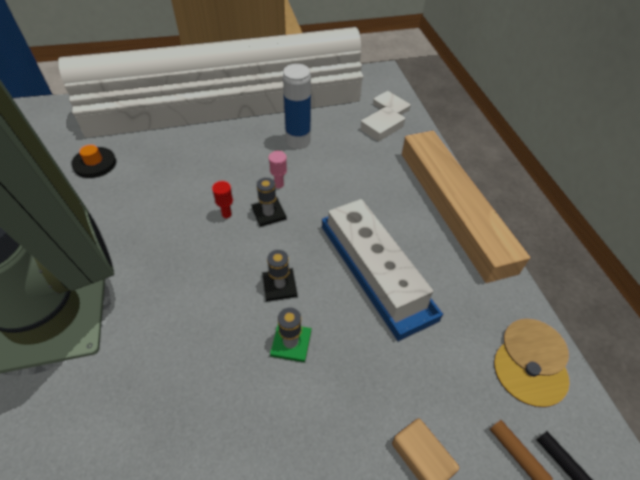

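Top view: the target bit is in the green puck at (391,286), seen from the side at (290,325). Things that could be mistaken for it are the grey-puck bits at (332,286) and (240,283), the pink one at (200,265) and the red one at (233,326). The rack is at (332,200), with holes from (289,206), the largest, to (369,186), the smallest. The green puck decides the choice, so I'll check it close up and measure.

```bash
python3 - <<'E'
from h import *
c=cam("side");im=c["image"]
a=cv2.resize(im[285:365,265:320],None,fx=7,fy=7,interpolation=cv2.INTER_CUBIC)
b=cv2.resize(im[230:310,255:310],None,fx=7,fy=7,interpolation=cv2.INTER_CUBIC)
cv2.imwrite("pics/c1.png",np.hstack([a,b]))
t=cam("top");im=t["image"];hsv=cv2.cvtColor(im,cv2.COLOR_BGR2HSV)
g=cv2.inRange(hsv,(50,120,50),(75,255,255))
n,l,st,ce=cv2.connectedComponentsWithStats(g)
i=1+st[1:,4].argmax();cn=max(cv2.findContours((l==i).astype(np.uint8),0,2)[0],key=cv2.contourArea)
r=cv2.minAreaRect(cn);print("green",r,onplane(t,[r[0]],.014), onplane(t,cv2.boxPoints(r),.014).round(3).tolist())
bl=cv2.inRange(hsv,(105,130,60),(125,255,255));bl[:,:250]=0;bl[:150]=0;bl[250:]=0;bl[:,420:]=0
r=cv2.minAreaRect(cv2.findNonZero(bl));print("tray",r,onplane(t,cv2.boxPoints(r),.03).round(4).tolist())
# brass top of bit
s=onplane(t,[(391.5,286)],.095);print("bit top",s,depth(t,[(391,286)]))
# holes
gr=im[:,:,1];roi=np.zeros_like(gr);q=cv2.inRange(hsv,(0,0,150),(180,40,255));q[:150]=0;q[245:]=0;q[:,:255]=0;q[:,410:]=0
cs,h=cv2.findContours(q,cv2.RETR_CCOMP,2)
for k,x in enumerate(cs):
    if h[0][k][3]>=0 and cv2.contourArea(x)>20:
        (u,v),rr=cv2.minEnclosingCircle(x);m=cv2.moments(x);uv=(m["m10"]/m["m00"],m["m01"]/m["m00"]);print("hole",uv,cv2.contourArea(x),onplane(t,[uv],.065).round(4))
    elif cv2.contourArea(x)>500: r=cv2.minAreaRect(x);print("strip",r,onplane(t,cv2.boxPoints(r),.065).round(4).tolist())
E
```

```text
green ((380.2500305175781, 269.2500305175781), (0.7071067094802856, 1.4142134189605713), 45.0) [[ 0.47709132 -0.14106437  0.014     ]] [[0.477, -0.139, 0.014], [0.479, -0.142, 0.014], [0.478, -0.143, 0.014], [0.475, -0.14, 0.014]]
tray ((331.3067626953125, 197.88616943359375), (41.22970199584961, 135.82432556152344), 75.49983215332031) [[0.6486, 0.1284, 0.03], [0.7233, -0.1723, 0.03], [0.6307, -0.193, 0.03], [0.5572, 0.1055, 0.03]]
bit top [[ 0.4374564  -0.15484598  0.095     ]] [[ 0.43745872 -0.1536649   0.09586576]]
strip ((328.1356201171875, 195.90048217773438), (35.91996383666992, 118.75453186035156), 75.52970886230469) [[0.6457, 0.1125, 0.065], [0.7092, -0.1432, 0.065], [0.6306, -0.1609, 0.065], [0.5681, 0.0932, 0.065]]
hole (287.7973657548126, 204.7801418439716) 164.5 [[0.6195 0.065  0.065 ]]
hole (308.1976608187134, 200.2549707602339) 142.5 [[0.629  0.0199 0.065 ]]
hole (328.3347050754458, 195.4883401920439) 121.5 [[ 0.639  -0.0246  0.065 ]]
hole (348.53846153846155, 190.74358974358972) 91.0 [[ 0.649  -0.0694  0.065 ]]
hole (368.6234096692112, 185.62340966921118) 65.5 [[ 0.6599 -0.1141  0.065 ]]
```

View pics/c1.png

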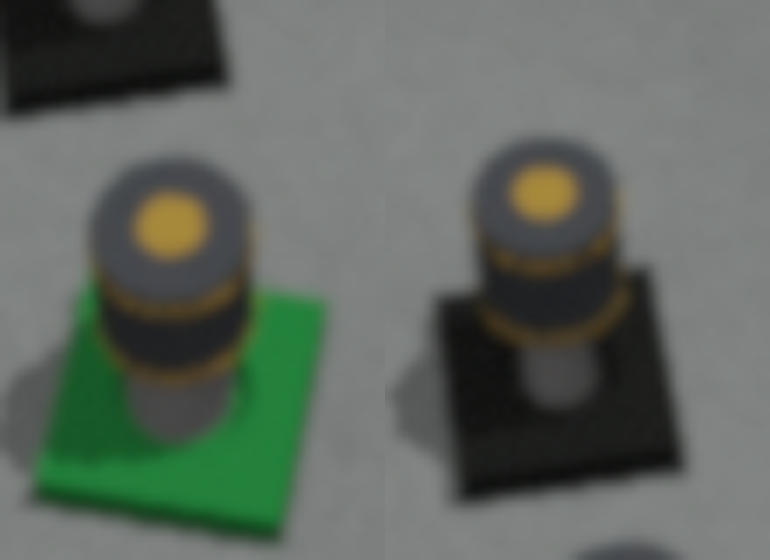

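The close crop confirms it: bit on the green puck, with a shank about 0.70 of the head's width, so about 28 mm. The neighbouring bit's is about 20 mm. The 28 mm hole should be at about (0.629, 0.020).

```bash
cat >> h.py <<'E'
def go(x,y,z):
    s=arm.state();M=R.from_euler("xyz",s["tcp_rot"]).as_matrix()
    return (M.T@(np.array([x,y,z])-s["tool_pos"])).round(4)
E
python3 -c "
from h import *
print(go(.43,-.155,.25))"
```

```text
[ 0.3678 -0.3034 -0.0362]
```

Request:
arm_command(commands=[{"dp": [0.03, -0.025, -0.036], "twist": 0, "claw": 0.09}, {"dp": [0.075, -0.062, -0.036], "twist": 0, "claw": 0.09}, {"dp": [0.12, -0.1, -0.036], "twist": 0, "claw": 0.09}, {"dp": [0.165, -0.136, -0.036], "twist": 0, "claw": 0.09}, {"dp": [0.21, -0.173, -0.036], "twist": 0, "claw": 0.09}])

```text
time_s: 0.88
tool_pos: [0.3169, -0.3237, 0.2501]
tcp_rot: [3.141, -0.0, 0.289]
force: [-0.2, -0.0, 0.7]
grip_width: 0.0904
gripper_force: 0.0
```

Request:
arm_command(commands=[{"dp": [0.045, -0.037, 0], "twist": 0, "claw": 0.09}, {"dp": [0.09, -0.074, 0], "twist": 0, "claw": 0.09}, {"dp": [0.13, -0.107, 0], "twist": 0, "claw": 0.09}, {"dp": [0.158, -0.13, 0], "twist": 0, "claw": 0.09}, {"dp": [0.158, -0.13, 0], "twist": 0, "claw": 0.09}])

```text
time_s: 1.5
tool_pos: [0.4312, -0.1539, 0.2498]
tcp_rot: [-3.141, -0.0, 0.294]
force: [-0.4, -0.0, -0.5]
grip_width: 0.0901
gripper_force: 0.0
```

```bash
python3 - <<'E'
from h import *
s=arm.state();print(s["time_s"],s["tool_pos"],s["tcp_rot"],s["force"])
c=cam("wrist");cv2.imwrite("pics/w1.png",c["image"])
hsv=cv2.cvtColor(c["image"],cv2.COLOR_BGR2HSV)
br=cv2.inRange(hsv,(12,100,80),(32,255,255))
for x in cv2.findContours(br,0,2)[0]:
    if cv2.contourArea(x)>60:
        m=cv2.moments(x);uv=(m["m10"]/m["m00"],m["m01"]/m["m00"]);print(uv,cv2.contourArea(x),onplane(c,[uv],.095),depth(c,[uv]))
E
```

```text
1.5 [ 0.43124434 -0.15386884  0.24982624] [-3.14142287e+00 -3.92265667e-05  2.93759733e-01] [-0.429203   -0.02650562 -0.48741647]
(476.2471965862856, 361.13886407991794) 5038.5 [[ 0.34013035 -0.34723939  0.095     ]] [[ 0.46426225 -0.1762061   0.35692487]]
(531.7315180793441, 306.60796369492016) 1138.5 [[ 0.40998114 -0.37609342  0.095     ]] [[ 0.47546295 -0.1891866   0.34708256]]
(101.22765988162263, 306.3744766854338) 1154.5 [[0.29001707 0.02029345 0.095     ]] [[ 0.44777991 -0.09882646  0.34638839]]
(322.46008403361344, 213.26190476190473) 238.0 [[ 0.43843096 -0.15670589  0.095     ]] [[ 0.43865626 -0.15661602  0.09630578]]
(321.1038961038961, 192.22510822510822) 77.0 [[ 0.45603201 -0.15005526  0.095     ]] [[ 0.45597039 -0.15008043  0.0944803 ]]
(182.60170603674538, 169.17322834645668) 254.0 [[ 0.44048713 -0.02867047  0.095     ]] [[ 0.44072998 -0.0291434   0.09646089]]
(207.68090277777776, 163.89166666666668) 480.0 [[ 0.45119861 -0.04873254  0.095     ]] [[ 0.45059375 -0.04754353  0.09046558]]
(582.311241065627, 118.0995126705653) 5130.0 [[ 0.58304294 -0.34598241  0.095     ]] [[ 0.59808962 -0.38204617  0.03944313]]
(13.993527508090613, 97.77669902912622) 103.0 [[0.4584146  0.12548522 0.095     ]] [[0.45480488 0.15132013 0.06255875]]
```

View pics/w1.png

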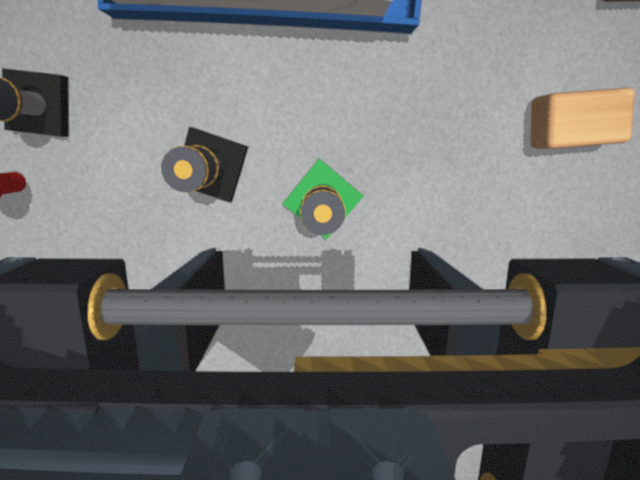

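The wrist view shows the green-puck bit at (322,213), which puts it at (0.438, -0.156). Descending now.

Request:
arm_command(commands=[{"dp": [0.006, 0.004, 0.05], "twist": 0, "claw": 0.09}, {"dp": [0.006, 0.004, 0.1], "twist": 0, "claw": 0.09}, {"dp": [0.006, 0.004, 0.145], "twist": 0, "claw": 0.09}, {"dp": [0.006, 0.004, 0.175], "twist": 0, "claw": 0.09}, {"dp": [0.006, 0.004, 0.19], "twist": 0, "claw": 0.09}])

```text
time_s: 2.17
tool_pos: [0.4355, -0.1586, 0.0583]
tcp_rot: [-3.14, 0.003, 0.288]
force: [0.9, -0.0, 0.2]
grip_width: 0.0901
gripper_force: 0.0
```

Request:
arm_command(commands=[{"dp": [0, 0, 0], "twist": 0, "claw": 0.05}, {"dp": [0, 0, 0], "twist": 0, "claw": 0.03}, {"dp": [0, 0, 0], "twist": 0, "claw": 0.03}, {"dp": [0, 0, 0], "twist": 0, "claw": 0.03}, {"dp": [0, 0, 0], "twist": 0, "claw": 0.03}], squeeze=25)

```text
time_s: 2.8
tool_pos: [0.4374, -0.1577, 0.0603]
tcp_rot: [3.141, -0.001, 0.29]
force: [0.4, -0.4, 0.4]
grip_width: 0.0431
gripper_force: 0.0
```

Request:
arm_command(commands=[{"dp": [0, 0, 0], "twist": 0, "claw": 0.03}, {"dp": [0, 0, 0], "twist": 0, "claw": 0.03}, {"dp": [0, 0, 0], "twist": 0, "claw": 0.03}, {"dp": [0, 0, 0], "twist": 0, "claw": 0.03}], squeeze=25)

```text
time_s: 3.3
tool_pos: [0.4374, -0.1576, 0.0602]
tcp_rot: [3.141, -0.0, 0.29]
force: [-1.1, 1.2, 5.0]
grip_width: 0.0395
gripper_force: 25.0
```

Request:
arm_command(commands=[{"dp": [0, 0, -0.01], "twist": 0, "claw": 0.03}, {"dp": [0, 0, -0.03], "twist": 0, "claw": 0.03}, {"dp": [0, 0, -0.06], "twist": 0, "claw": 0.03}, {"dp": [0, 0, -0.09], "twist": 0, "claw": 0.03}, {"dp": [0, 0, -0.1], "twist": 0, "claw": 0.03}])

```text
time_s: 3.92
tool_pos: [0.438, -0.158, 0.1615]
tcp_rot: [3.14, -0.002, 0.29]
force: [0.9, -0.5, -1.3]
grip_width: 0.0396
gripper_force: 25.0
```

```bash
python3 - <<'E'
from h import *
s=arm.state();print(s["time_s"],s["tool_pos"],s["tcp_rot"],s["force"],s["gripper_force"])
print(go(.60,.013,.18))
E
```

```text
3.925 [ 0.43798026 -0.15799338  0.16149466] [ 3.13954694e+00 -2.30851872e-03  2.89776625e-01] [ 0.9492056  -0.46824358 -1.29094764] 24.994558095932007
[ 0.2042 -0.1175 -0.0183]
```

Request:
arm_command(commands=[{"dp": [0.03, -0.022, -0.0285], "twist": 0, "claw": 0.03}, {"dp": [0.075, -0.054, -0.0285], "twist": 0, "claw": 0.03}, {"dp": [0.12, -0.086, -0.0285], "twist": 0, "claw": 0.03}, {"dp": [0.15, -0.108, -0.0285], "twist": 0, "claw": 0.03}, {"dp": [0.162, -0.1165, -0.0285], "twist": 0, "claw": 0.03}])

```text
time_s: 4.55
tool_pos: [0.5595, 0.0018, 0.187]
tcp_rot: [-3.141, 0.002, 0.292]
force: [-1.0, -1.3, -2.5]
grip_width: 0.0396
gripper_force: 25.0
```

Request:
arm_command(commands=[{"dp": [0, 0, 0], "twist": 0, "claw": 0.03}, {"dp": [0, 0, 0], "twist": 0, "claw": 0.03}])

```text
time_s: 4.8
tool_pos: [0.5582, -0.0008, 0.1881]
tcp_rot: [3.141, 0.002, 0.289]
force: [0.2, -0.4, -3.3]
grip_width: 0.0396
gripper_force: 25.0
```

```bash
python3 - <<'E'
from h import *
s=arm.state();print(s["time_s"],s["tool_pos"],s["tcp_rot"],s["force"])
c=cam("wrist");cv2.imwrite("pics/w2.png",c["image"])
d=cam("side");cv2.imwrite("pics/s2.png",cv2.resize(d["image"][150:330,230:450],None,fx=3,fy=3,interpolation=cv2.INTER_CUBIC))
E
```

```text
4.8 [ 0.55818973 -0.00078023  0.18807476] [3.14136557e+00 1.70070830e-03 2.88868276e-01] [ 0.19442403 -0.35857824 -3.2663315 ]
```

View pics/w2.png

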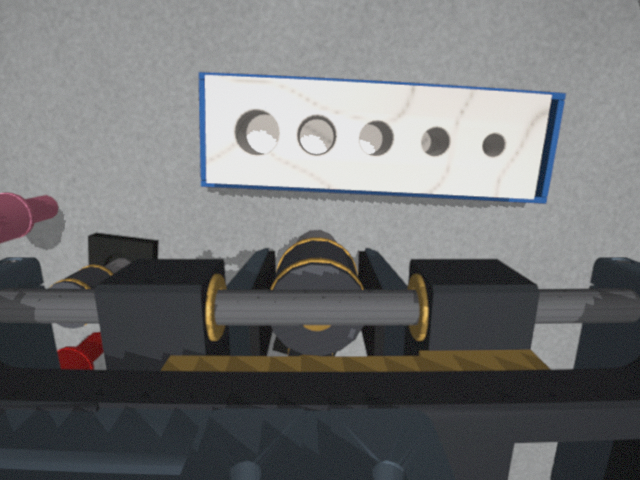

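View pics/s2.png

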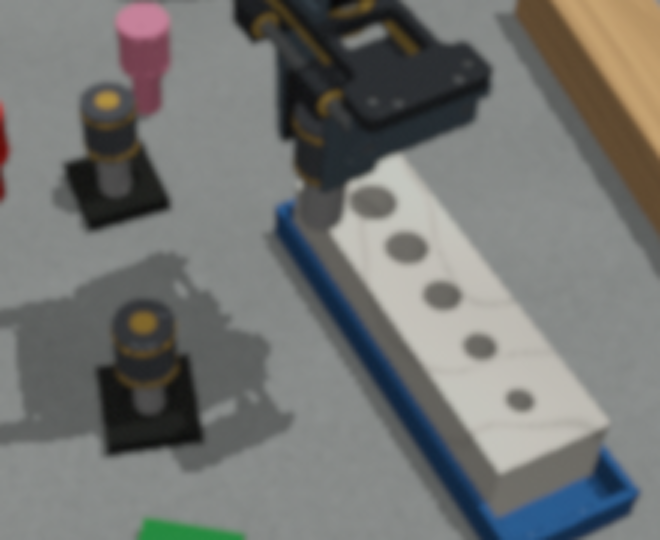

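The wrist view shows five holes at v≈132–145, with the 28 mm hole at (317,135). In the side view the held shank is clearly thicker (about 28 mm) than the two that remain (24 and 20). I'll measure the mouths from both cameras' depth.

```bash
python3 - <<'E'
from h import *
def meas(n,box):
    c=cam(n);u0,u1,v0,v1=box
    uu,vv=np.meshgrid(np.arange(u0,u1),np.arange(v0,v1));uv=np.c_[uu.ravel(),vv.ravel()]
    P=depth(c,uv)
    Z=P[:,2].reshape(uu.shape);top=np.median(Z[(Z>.055)&(Z<.075)]);print(n,"top",top)
    m=((Z>top-.006)&(Z<top+.01)).astype(np.uint8)
    cs,h=cv2.findContours(m,cv2.RETR_CCOMP,cv2.CHAIN_APPROX_NONE)
    for k,x in enumerate(cs):
        if h[0][k][3]>=0 and cv2.contourArea(x)>40:
            q=onplane(c,x.reshape(-1,2)+[u0,v0],.065)
            # hole contour lies on the surface pixels: circle fit
            A=np.c_[2*q[:,:2],np.ones(len(q))];s=np.linalg.lstsq(A,(q[:,:2]**2).sum(1),rcond=None)[0]
            print((x.reshape(-1,2).mean(0)+[u0,v0]).round(1),"c",s[:2].round(4),"d",2*np.sqrt(s[2]+s[0]**2+s[1]**2).round(4))
meas("wrist",(190,575,60,210));meas("side",(310,450,190,340));meas("top",(255,410,155,245))
# held bit foot: from side & top not measured; report tcp
s=arm.state();print(s["time_s"],s["tool_pos"])
E
```

```text
wrist top 0.06549641021635488
[491.2 145.6] c [ 0.6599 -0.1121] d 0.0172
[433.4 141.8] c [ 0.6493 -0.0676] d 0.0214
[375.1 138.5] c [ 0.6384 -0.0237] d 0.026
[315.9 135.7] c [0.6274 0.0205] d 0.0302
[256.6 132.6] c [0.6167 0.0648] d 0.0338
side top 0.06251599772252048
[402.7 284.5] c [ 0.6572 -0.1184] d 0.0168
[388.8 266.3] c [ 0.6449 -0.0733] d 0.0212
[376.1 249.2] c [ 0.634  -0.0292] d 0.0246
[364.8 233.3] c [0.6233 0.015 ] d 0.0288
[353.4 218.5] c [0.6123 0.059 ] d 0.0324
top top 0.06307994453629862
5.05 [ 5.58861692e-01 -4.34897300e-04  1.88664500e-01]
```

The wrist camera puts the 28 mm hole at (0.6274, 0.0205), diameter 30.2 mm. Moving above it.

Request:
arm_command(commands=[{"dp": [0.03, 0, 0], "twist": 0, "claw": 0.03}, {"dp": [0.06, 0, 0.01], "twist": 0, "claw": 0.03}, {"dp": [0.071, 0, 0.03], "twist": 0, "claw": 0.03}, {"dp": [0.071, 0, 0.053], "twist": 0, "claw": 0.03}, {"dp": [0.071, 0, 0.053], "twist": 0, "claw": 0.03}])

```text
time_s: 5.68
tool_pos: [0.6246, 0.0202, 0.1324]
tcp_rot: [-3.14, 0.007, 0.29]
force: [-0.6, 0.1, -1.6]
grip_width: 0.0398
gripper_force: 25.0
```

Request:
arm_command(commands=[{"dp": [0, 0, 0], "twist": 0, "claw": 0.03}, {"dp": [0, 0, 0], "twist": 0, "claw": 0.03}])

```text
time_s: 5.92
tool_pos: [0.6277, 0.0204, 0.1366]
tcp_rot: [3.141, -0.002, 0.29]
force: [-0.3, 0.2, -1.1]
grip_width: 0.0393
gripper_force: 25.0
```

```bash
python3 - <<'E'
from h import *
s=arm.state();print(s["time_s"],s["tool_pos"],s["tcp_rot"],s["force"],s["moment"])
print(go(.6265,.020,.121))
E
```

```text
5.925 [0.6276763  0.02044296 0.13661612] [ 3.14093273e+00 -1.92640506e-03  2.89614041e-01] [-0.34910612  0.22341349 -1.13578314] [-0.00678936 -0.06859897  0.00245908]
[-0.0013  0.0001  0.0156]
```

Arm is settled; the bit's weight reads about -2 N. Lowering in small steps.

Request:
arm_command(commands=[{"dp": [-0.001, 0, 0.004], "twist": 0, "claw": 0.03}, {"dp": [-0.001, 0, 0.008], "twist": 0, "claw": 0.03}, {"dp": [-0.001, 0, 0.012], "twist": 0, "claw": 0.03}, {"dp": [-0.001, 0, 0.014], "twist": 0, "claw": 0.03}, {"dp": [-0.001, 0, 0.014], "twist": 0, "claw": 0.03}])

```text
time_s: 6.55
tool_pos: [0.6262, 0.0203, 0.1211]
tcp_rot: [-3.142, 0.001, 0.29]
force: [0.1, -0.5, -2.1]
grip_width: 0.0395
gripper_force: 25.0
```

Request:
arm_command(commands=[{"dp": [0, 0, 0.001], "twist": 0, "claw": 0.03}, {"dp": [0, 0, 0.002], "twist": 0, "claw": 0.03}, {"dp": [0, 0, 0.003], "twist": 0, "claw": 0.03}, {"dp": [0, 0, 0.003], "twist": 0, "claw": 0.03}])

```text
time_s: 7.05
tool_pos: [0.6263, 0.0203, 0.1184]
tcp_rot: [3.141, 0.0, 0.29]
force: [0.4, 0.5, -1.8]
grip_width: 0.0396
gripper_force: 25.0
```

Request:
arm_command(commands=[{"dp": [0, 0, 0.001], "twist": 0, "claw": 0.03}, {"dp": [0, 0, 0.002], "twist": 0, "claw": 0.03}, {"dp": [0, 0, 0.002], "twist": 0, "claw": 0.03}])

```text
time_s: 7.42
tool_pos: [0.6262, 0.0203, 0.1163]
tcp_rot: [3.142, 0.0, 0.29]
force: [-0.3, -0.3, -1.6]
grip_width: 0.0398
gripper_force: 25.0
```

Request:
arm_command(commands=[{"dp": [0, 0, 0.001], "twist": 0, "claw": 0.03}, {"dp": [0, 0, 0.002], "twist": 0, "claw": 0.03}, {"dp": [0, 0, 0.002], "twist": 0, "claw": 0.03}])

```text
time_s: 7.8
tool_pos: [0.6262, 0.0203, 0.1143]
tcp_rot: [3.142, 0.0, 0.29]
force: [-0.3, 0.1, -1.8]
grip_width: 0.0395
gripper_force: 25.0
```

The foot is already 5 mm below the mouth with no contact force.

Request:
arm_command(commands=[{"dp": [0, 0, 0.001], "twist": 0, "claw": 0.03}, {"dp": [0, 0, 0.002], "twist": 0, "claw": 0.03}, {"dp": [0, 0, 0.003], "twist": 0, "claw": 0.03}, {"dp": [0, 0, 0.004], "twist": 0, "claw": 0.03}, {"dp": [0, 0, 0.004], "twist": 0, "claw": 0.03}])

```text
time_s: 8.43
tool_pos: [0.6262, 0.0203, 0.1103]
tcp_rot: [3.142, 0.0, 0.29]
force: [1.1, 0.6, -2.3]
grip_width: 0.0393
gripper_force: 25.0
```

Request:
arm_command(commands=[{"dp": [0, 0, 0.002], "twist": 0, "claw": 0.03}, {"dp": [0, 0, 0.004], "twist": 0, "claw": 0.03}, {"dp": [0, 0, 0.006], "twist": 0, "claw": 0.03}, {"dp": [0, 0, 0.008], "twist": 0, "claw": 0.03}, {"dp": [0, 0, 0.008], "twist": 0, "claw": 0.03}])

```text
time_s: 9.05
tool_pos: [0.6262, 0.0203, 0.1022]
tcp_rot: [-3.142, 0.0, 0.29]
force: [-0.6, 0.6, -1.9]
grip_width: 0.0396
gripper_force: 25.0
```

Home is at TCP z≈0.0742.

Request:
arm_command(commands=[{"dp": [0, 0, 0.003], "twist": 0, "claw": 0.03}, {"dp": [0, 0, 0.006], "twist": 0, "claw": 0.03}, {"dp": [0, 0, 0.009], "twist": 0, "claw": 0.03}, {"dp": [0, 0, 0.012], "twist": 0, "claw": 0.03}, {"dp": [0, 0, 0.012], "twist": 0, "claw": 0.03}])

```text
time_s: 9.68
tool_pos: [0.6261, 0.0203, 0.0901]
tcp_rot: [-3.142, 0.001, 0.29]
force: [-0.6, 0.1, -2.6]
grip_width: 0.0397
gripper_force: 25.0
```

Request:
arm_command(commands=[{"dp": [0, 0, 0.003], "twist": 0, "claw": 0.03}, {"dp": [0, 0, 0.006], "twist": 0, "claw": 0.03}, {"dp": [0, 0, 0.009], "twist": 0, "claw": 0.03}, {"dp": [0, 0, 0.012], "twist": 0, "claw": 0.03}, {"dp": [0, 0, 0.012], "twist": 0, "claw": 0.03}])

```text
time_s: 10.3
tool_pos: [0.6261, 0.0203, 0.0781]
tcp_rot: [-3.142, 0.001, 0.29]
force: [0.3, 0.1, -2.1]
grip_width: 0.0396
gripper_force: 25.0
```

Request:
arm_command(commands=[{"dp": [0, 0, 0.001], "twist": 0, "claw": 0.03}, {"dp": [0, 0, 0.002], "twist": 0, "claw": 0.03}, {"dp": [0, 0, 0.002], "twist": 0, "claw": 0.03}])

```text
time_s: 10.68
tool_pos: [0.6263, 0.0203, 0.0764]
tcp_rot: [3.142, 0.0, 0.29]
force: [-0.3, 0.2, -2.5]
grip_width: 0.0398
gripper_force: 25.0
```

Request:
arm_command(commands=[{"dp": [0, 0, 0.001], "twist": 0, "claw": 0.03}, {"dp": [0, 0, 0.0015], "twist": 0, "claw": 0.03}, {"dp": [0, 0, 0.0015], "twist": 0, "claw": 0.03}])

```text
time_s: 11.05
tool_pos: [0.6263, 0.0203, 0.0749]
tcp_rot: [3.142, 0.0, 0.29]
force: [0.2, -1.1, -1.7]
grip_width: 0.0394
gripper_force: 25.0
```

Request:
arm_command(commands=[{"dp": [0, 0, 0.0007], "twist": 0, "claw": 0.03}, {"dp": [0, 0, 0.0007], "twist": 0, "claw": 0.03}])

```text
time_s: 11.3
tool_pos: [0.6264, 0.0203, 0.0743]
tcp_rot: [3.141, -0.0, 0.29]
force: [-0.6, -0.1, -2.5]
grip_width: 0.0393
gripper_force: 25.0
```

Request:
arm_command(commands=[{"dp": [0, 0, 0.0006], "twist": 0, "claw": 0.03}, {"dp": [0, 0, 0.0006], "twist": 0, "claw": 0.03}])

```text
time_s: 11.55
tool_pos: [0.6264, 0.0203, 0.0742]
tcp_rot: [3.141, -0.001, 0.29]
force: [-2.1, -0.2, 2.9]
grip_width: 0.0396
gripper_force: 25.0
```

Request:
arm_command(commands=[{"dp": [0, 0, 0.0005], "twist": 0, "claw": 0.03}, {"dp": [0, 0, 0.0005], "twist": 0, "claw": 0.03}])

```text
time_s: 11.8
tool_pos: [0.6264, 0.0203, 0.0742]
tcp_rot: [3.141, -0.001, 0.29]
force: [-2.7, -1.0, 6.7]
grip_width: 0.0397
gripper_force: 25.0
```

Head contact at exactly the predicted height. Releasing.

Request:
arm_command(commands=[{"dp": [0, 0, -0.0005], "twist": 0, "claw": 0.042}, {"dp": [0, 0, -0.0005], "twist": 0, "claw": 0.05}, {"dp": [0, 0, -0.0005], "twist": 0, "claw": 0.07}, {"dp": [0, 0, -0.0005], "twist": 0, "claw": 0.08}, {"dp": [0, 0, -0.0005], "twist": 0, "claw": 0.08}])

```text
time_s: 12.42
tool_pos: [0.6263, 0.0203, 0.0735]
tcp_rot: [3.142, 0.0, 0.29]
force: [-0.5, 0.3, 0.1]
grip_width: 0.0768
gripper_force: 0.0
```

Request:
arm_command(commands=[{"dp": [0, 0, -0.01], "twist": 0, "claw": 0.08}, {"dp": [0, 0, -0.04], "twist": 0, "claw": 0.08}, {"dp": [0, 0, -0.08], "twist": 0, "claw": 0.08}, {"dp": [-0.04, 0, -0.12], "twist": 0, "claw": 0.08}, {"dp": [-0.08, 0, -0.13], "twist": 0, "claw": 0.08}])

```text
time_s: 13.05
tool_pos: [0.5506, -0.0028, 0.2073]
tcp_rot: [3.139, -0.006, 0.29]
force: [-0.1, 0.1, -0.4]
grip_width: 0.0797
gripper_force: 0.0
```

```bash
python3 - <<'E'
from h import *
c=cam("wrist");d=cam("side")
cv2.imwrite("pics/f.png",np.hstack([c["image"][0:300,150:550],cv2.resize(d["image"][150:350,250:450],(400,300))]))
s=arm.state();print(s["time_s"],s["tool_pos"],s["grip_width"])
E
```

```text
13.15 [ 0.54719588 -0.00332329  0.20650555] 0.07974720009043045
```

View pics/f.png

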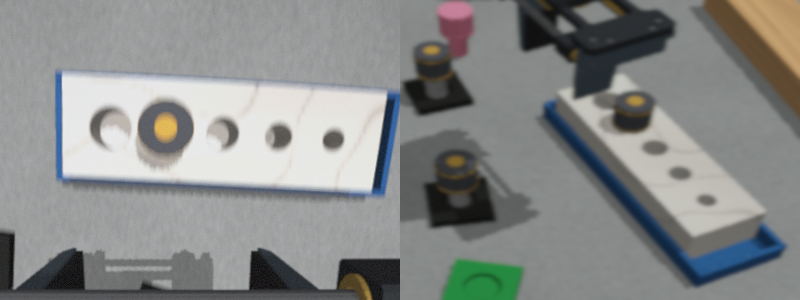

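The bit sits fully down in the fourth hole (28 mm), at (165,128) in the crop, and the gripper is clear.

```bash
python3 -c "
from cell import arm
print(arm.hand_in())"
```

```text
the job is handed in; nothing more can be done
None
```

The green-puck bit (28 mm shank) is fully home in the 28 mm hole with its head down on the marble, released with the gripper clear, and the job was handed in at about 13 s; the highest wrist force I read was about 7 N, and hand-in returned no verdict.

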